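Hook the routing template home

TASK

Clamp the brown template in the routing jig: press the sprung plunger by its orange grip so that the hook reaches out past the brass stud, slide it left until you feel its arm touch the stud, then let the spring draw the hook back so that it catches the stud in its throat and pulls the template flush against the fence, and let go. Work gently: never load the stud hard or let the hook slam into it, don't push the template by hand, and leave the other things on the bench alone.

Things in the scene. Friction and masses are not known exactly. Their poses are not given: they have to be found in the camera images.
- jig: Plywood routing jig screwed to the bench, 305 x 320 mm, top 18 mm above the bench; fixed, but its place and yaw vary. Origin at bench level; x = away from the robot (the way the plunger is pressed), y left, z up. In its frame (mm): rail of the hook carriage along y at x = -85; side guides 15 mm tall at y = +-66.5 (1.5 play on each side of the template); low stop at x = 104.
- fence (a point): Middle of the top edge of the aluminium fence's far face, which the template must come flush against: x = -20, z = 36 mm in the jig's frame. The fence is 15 mm thick and spans y -75..75 mm.
- template: Loose dark brown resin-board hinge-routing template, 110 (x) x 130 (y) x 15 mm, 0.35 to 0.6 kg, flat on the jig between the side guides; origin at the centre of its underside, axes as the jig's. Home = near edge flush on the fence, its origin then at x = +35 mm in the jig's frame; it starts 3 to 9 mm short of home. The hook must never load it or its stud with more than 20 N.
- slot (a point): Middle of the dark slot on the template's top (template x = -30, y = 0, z = 15 mm). The brass stud, 10 mm in diameter and rising 33 mm above the template's top, is clamped firmly in this slot anywhere from 25 mm right to 25 mm left (along y) of this point: its place is not measured; feel for it with the hook or see it.
- hook: Flat steel hook on the plunger, 40 to 50 mm above the bench, passing over fence and template. Origin: middle of its seat, which bears on the stud's far side; axes as the jig's. Arm 8 mm wide along -x, centred at y = -10.5 mm; toe 7 mm thick (x 0..7) reaching left to y = +10.5, with a barb 4 mm wide at its tip pointing back 4 mm (x -4..0). Throat 13 mm wide.
- carriage (a joint): Grey carriage of the hook on the rail: 0 to 0.13 m, growing to +y of the jig (left); starts at 0 to 0.045, right of the stud with the toe clear of it. About 1 N of friction. Hook origin in the jig's frame: y = -94.5 mm + this.
- plunger (a joint): Sprung plunger in the carriage: 0 = sprung back, 0.030 m = at its stop, growing to +x of the jig. Spring: 6 N at 0, 9.6 N at 12 mm, 15 N at 30 mm. Hook origin in the jig's frame: x = -2 mm + this. Stud on the seat and template home: it reads 12 mm (16 if only the barb's tip caught). To pass behind the stud: 16 mm plus the template's distance from home, at most 25 mm.
- grip (a point): Middle of the orange upright grip on the plunger's near end, 82 mm above the bench. The grip is 30 (x) x 26 (y) mm, upright from 44 to 102 mm above the bench, to be pinched across y from above; it moves with plunger and carriage, which otherwise reach at most 52 mm above the bench. Axes as the jig's.
- spare_pin: Bystander: brass pin with a 20 mm head, 30 mm tall, standing on the jig's left border; origin under its foot.
- guide_bush: Bystander: steel ring 32 mm across, 12 mm high, on the jig's left border; origin under its centre.
- offcut: Bystander: pale wood offcut 110 x 45 x 22 mm on the bench; origin centre of underside.
- sanding_block: Bystander: cork sanding block 70 x 110 x 35 mm; origin centre of underside.
- glue_bottle: Bystander: white glue bottle, 60 mm across, 170 mm tall, yellow cap; origin under its centre.
- screwdriver: Bystander: screwdriver with a dark wooden handle lying on the bench; origin at its middle.
- tape_roll: Bystander: roll of paper tape lying flat, 96 mm across, 24 mm high; origin under its centre.
Mind the look-alikes: they are no part of the job. What is meant by the template is not turquoise, and is the larger of those in its own colour.

How it is judged:
By the outcome, as a careful person would: the job done as asked, in the order asked, and still so for the second after the job is handed in, with the robot touching nothing.
It also fails if it takes over 53 s, if anything falls off the work surface, if the arm or the gripper's body presses on something with over 40 N, if the wrist force passes 120 N, or if a joint passes its speed limit or range.

ROBOT

A 6-joint arm with a two-finger parallel gripper is mounted at the origin on the work surface. World frame = base frame: x ahead of the robot, y to its left, z up, the work surface at z = 0. Lengths are in mm, angles in rad, forces in N, time in s.
With the tool pointing down it reaches from about 400 to 925 mm from the base axis. Payload 12.5 kg.
Tool frame: the origin (TCP) lies where the fingers leave the gripper's body, on its centre line; the fingertips stand 78 mm ahead of it and the grasp point (between the pads) lies 59 mm ahead of it; z points along the fingers, y is the direction in which the jaws open and shut (so a half turn about z gives the same grasp; the last joint's range is limited). The gripper opens to 95 mm and grips with 3 to 60 N. Pads are 20 mm wide; open, the fingers measure 119 mm over their backs; the gripper's body (75 mm by 180 mm) begins 59 mm behind the grasp point.
Start: joints at [-1.278, 0.491, 1.559, -0, 1.092, -0.106], TCP at [242.717, -575.957, 292.261] pointing down, gripper open.
Joint ranges: [-3.1, 3.1], [-0.84, 2.19], [0.05, 2.79], [-1.13, 4.28], [0.06, 2.93], [-2.69, 2.69]. Speed limits (rad/s): [2.22, 2.22, 2.79, 3.14, 3.14, 3.14].

INTERFACE

Orientations are given as [roll, pitch, yaw] about the fixed x, y, z axes, in that order (R = Rz(yaw) Ry(pitch) Rx(roll)).
In Python, from cell import env, viewer, ticket, search_frame gives the robot as it stands.
- The arm moves only by the shell command python3 -m inch 'ROWS'. ROWS is a JSON object of lists of equal length, an entry for each row: "hand": the opening, from 0 (shut) to 1 (fully open); "delta_pos": the shift along the tool's x, y, z in cm, a list of three; "turn": the turn about the tool's z in rad. A call has 1 to 20 rows; each row shifts and turns the commanded pose from where the row before left it, along the tool's axes as they then stand; what a row does not reach is not made up. A row lasts 1/10 s, in which the tool goes at most 50 mm and 8.59 degrees, less where a joint would pass 70% of its speed; a pose out of reach is approached as far as the arm can. A call is refused whole if a number of a shift passes 5 or a number of a turn 0.15, either way. A call with a gripper value outside its range is refused whole. The fingers move at their own pace and stop on an object; the grip force is fixed at half the most. Time passes only in rows, so rows that do not move let the fingers close. It gives the time, the measured TCP pose, the force and the opening at its end, in the units of the state.
- env.state(): the state, without advancing time (a new reading comes with each control period).
- viewer.read_camera(name): name is "scene" or "top"; returns (picture, depth): 480x640x3 uint8, blue, green, red; 480x640 float32, mm along the optical axis (not along the pixel's ray), 0 where there is no reading.
- viewer.get_calibration(name): a dict with "fx", "fy", "cx", "cy" (pixels), "k1" (the pictures are not rectified: a ray, as slopes to the right and down, at radius r is drawn at 1 + k1 r^2 times it, then the intrinsics apply), "T" (4x4, takes a point from camera to world coordinates). Camera axes: x right, y down, z forward; pixel columns grow to the right and rows downward; lengths in mm; the calibration is good to about 2 mm. A picture is of the moment at which its call begins. get_calibration takes no time and is no camera call.
- ticket.job_done(): hands the job in, once; it reports no verdict.
Trained networks look in the newest picture that a camera, given by its name, has taken for a name from the list of things; names that differ only in an ending like _2 or _b are one class to them, and where a whole thing is asked for, a point or a joint stands for the part that bears it (a point fixed in the world has none). Each returns a list of dicts, best first, with "p" (0 to 1); they miss things now and then, are a little off and sometimes report something else, mostly with a low value. They report only what shows in the picture. A call takes as long as a camera call. They do not tell look-alikes from the thing itself.
- search_frame(camera, label): "centre" ([column, row] in pixels, amid what is visible of it).
The state is a dict: "t": time; "joints": joint angles; "qvel": joint speeds; "tau": joint torques, N m; "eef_pos": TCP position; "tcp_rot": TCP orientation; "ft_force": force on the tool from outside, world axes, zero at the start; "moment": the same for the moment, N m; "opening": opening from 0.0 (shut) to 1.0 (fully open).
Only numpy, scipy, OpenCV 4.12 (cv2) and the standard library are available. Lean on these libraries where they do the work, as an engineer would, in place of code of your own. Each camera call takes 0.05 s, during which the arm holds its last target.

## Working session

There is one attempt and no reset: what is moved stays moved. The work goes in short steps, Python scripts to look and compute and a shell command to move; the robot and the scene stay as the last step left them, time stands still between calls to the robot, and variables do not carry over. Pictures are saved under pics/ and viewed, and the job is handed in when it is done.

```bash
mkdir -p pics; ls; cat > h.py <<'E'
import numpy as np, cv2
from cell import env, viewer, ticket, search_frame
def ray(c,px):
    K=np.array([[c['fx'],0,c['cx']],[0,c['fy'],c['cy']],[0,0,1]])
    u=cv2.undistortPoints(np.array([[px]],float),K,np.array([c['k1'],0,0,0,0.]))[0,0]
    return np.array([u[0],u[1],1.])
def at_z(name,px,z):
    c=viewer.get_calibration(name);T=np.array(c['T']);d=T[:3,:3]@ray(c,px);o=T[:3,3]
    return o+d*(z-o[2])/d[2]
def proj(name,p):
    c=viewer.get_calibration(name);T=np.array(c['T']);q=np.linalg.inv(T)@np.r_[p,1]
    x,y=q[0]/q[2],q[1]/q[2];f=1+c['k1']*(x*x+y*y)
    return np.array([c['fx']*x*f+c['cx'],c['fy']*y*f+c['cy']])
E
python3 - <<'E'
from h import *
for n in('scene','top'):
    p,d=viewer.read_camera(n);cv2.imwrite(f'pics/{n}0.png',p);np.save(f'pics/{n}d0.npy',d)
    for l in ['jig','fence','template','slot','hook','carriage','plunger','grip']:
        print(n,l,[(np.round(r['centre']),round(r['p'],2)) for r in search_frame(n,l)][:3])
    c=viewer.get_calibration(n);print(np.round(c['T'],3),c['fx'],c['k1'])
print(env.state())
E
```

```text
pics
scene jig [(array([355., 281.]), 0.66)]
scene fence [(array([359., 277.]), 0.56), (array([330., 253.]), 0.56)]
scene template [(array([378., 215.]), 0.61), (array([382., 302.]), 0.58)]
scene slot [(array([374., 213.]), 0.94), (array([382., 303.]), 0.89), (array([256., 280.]), 0.74)]
scene hook [(array([347., 290.]), 0.67)]
scene carriage [(array([334., 266.]), 0.75)]
scene plunger [(array([329., 250.]), 0.6)]
scene grip [(array([330., 251.]), 0.74)]
[[ 1.360000e-01  6.290000e-01 -7.660000e-01  1.647651e+03]
 [ 9.910000e-01 -9.800000e-02  9.600000e-02 -1.295050e+02]
 [-1.400000e-02 -7.720000e-01 -6.360000e-01  1.009700e+03]
 [ 0.000000e+00  0.000000e+00  0.000000e+00  1.000000e+00]] 581.0436755139173 -0.11612191264909455
top jig [(array([264., 212.]), 0.71), (array([257., 179.]), 0.63), (array([296., 232.]), 0.44)]
top fence [(array([262., 209.]), 0.59)]
top template [(array([361., 231.]), 0.97), (array([233., 310.]), 0.97), (array([260., 177.]), 0.75)]
top slot [(array([229., 312.]), 0.88), (array([257., 179.]), 0.65), (array([362., 228.]), 0.55)]
top hook [(array([476., 317.]),
[... 384 characters left out ...]
.000000e+00]] 600.3477526609996 0.053730721405299366
{'t': 0.9, 'joints': array([-1.27759561e+00,  4.90900124e-01,  1.55891625e+00, -6.32988890e-06,
        1.09170820e+00, -1.05630607e-01]), 'qvel': array([-0.00035095,  0.00125072, -0.00064069,  0.00095118,  0.00095401,
       -0.00108705]), 'tau': array([ 1.88612576e-03, -6.12454391e+01, -2.58431590e+01,  6.94714347e-02,
        4.45600343e-02,  4.95644110e-05]), 'eef_pos': array([ 242.71634977, -575.94790697,  292.25526119]), 'tcp_rot': array([3.14152555e+00, 1.27641195e-05, 3.98834240e-01]), 'ft_force': array([-0.81816399, -0.6411593 , -0.37025408]), 'moment': array([-0.04698612,  0.04598954, -0.0310081 ]), 'opening': 0.9989969353677584}
```

View pics/scene0.png

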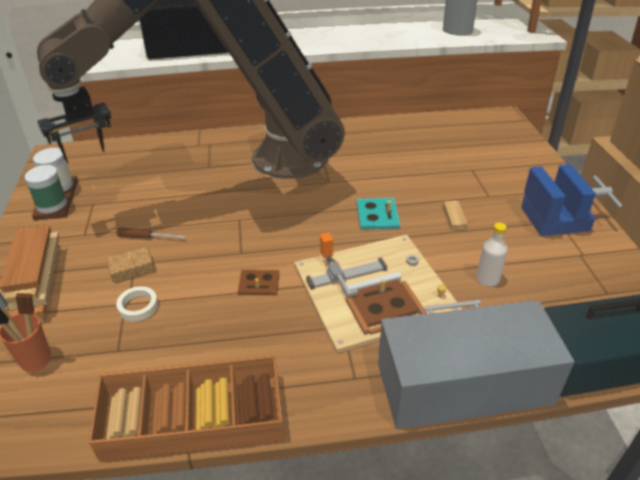

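View pics/top0.png

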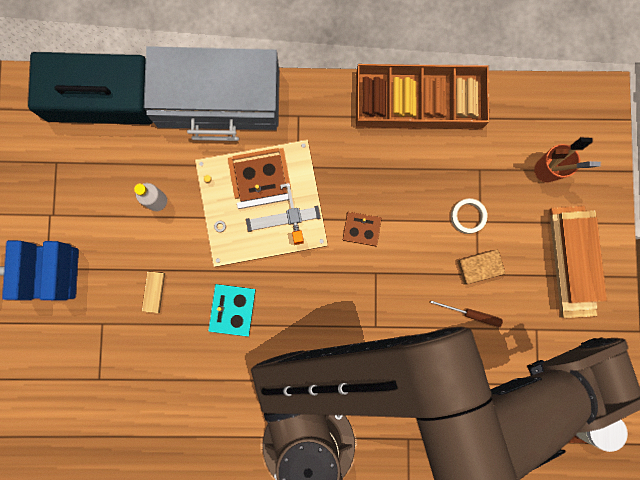

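```bash
python3 - <<'E'
import cv2
p=cv2.imread('pics/top0.png')[130:290,170:390];cv2.imwrite('pics/t0c.png',cv2.resize(p,None,fx=3.6,fy=3.6,interpolation=cv2.INTER_CUBIC))
p=cv2.imread('pics/scene0.png')[200:380,230:470];cv2.imwrite('pics/s0c.png',cv2.resize(p,None,fx=3.3,fy=3.3,interpolation=cv2.INTER_CUBIC))
E
```

```text
(no output)
```

View pics/t0c.png

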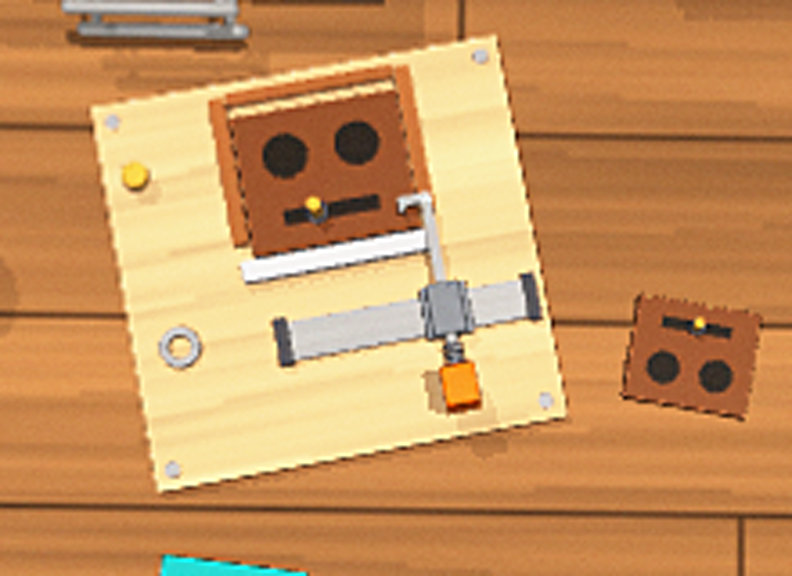

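View pics/s0c.png

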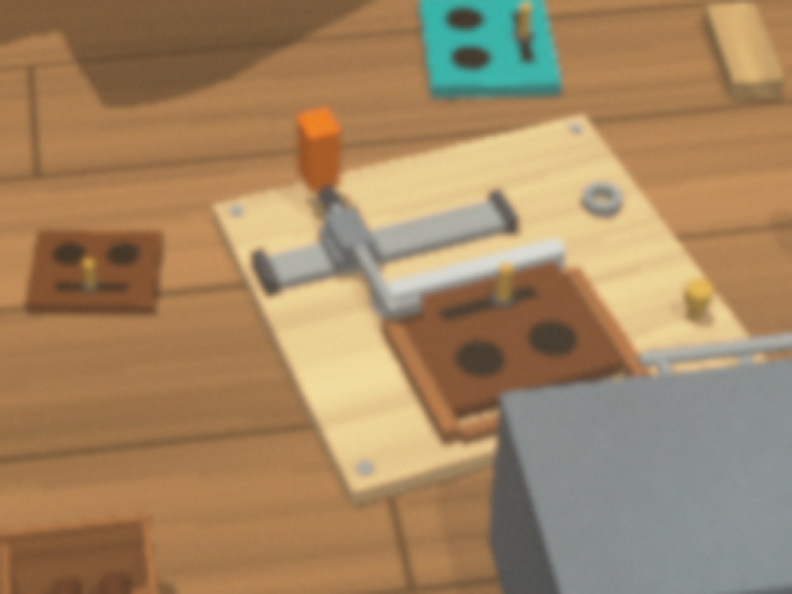

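```bash
python3 - <<'E'
from h import *
f=lambda x,y:(x/3.6+170-.36,y/3.6+130-.36)
C={k:at_z('top',f(*v),18)[:2] for k,v in dict(fl=(92,106),fr=(497,37),nr=(566,417),nl=(158,492)).items()}
for k,v in C.items():print(k,v.round(1))
ex=((C['fl']-C['nl'])+(C['fr']-C['nr']))/2; ey=((C['fl']-C['fr'])+(C['nl']-C['nr']))/2
print(np.linalg.norm(ex),np.linalg.norm(ey),np.arctan2(ex[1],ex[0]),np.arctan2(-ey[0],ey[1]))
yaw=(np.arctan2(ex[1],ex[0])+np.arctan2(-ey[0],ey[1]))/2
o=sum(C.values())/4;R=np.array([[np.cos(yaw),-np.sin(yaw)],[np.sin(yaw),np.cos(yaw)]])
print('yaw',yaw,'o',o)
J=lambda p:(R.T@(np.array(p)[:2]-o)).round(1)
for n,px,z in [('stud',(314,203),66),('griptop',(460,381),102),('fence r far',(425,230),36),('fence l far',(240,262),36),('hook toe tip',(398,205),50),('hook corner',(430,194),50),('tmpl nr',(417,235),33),('tmpl nl',(255,258),33),('tmpl fl',(229,112),33),('tmpl fr',(396,84),33)]:
    w=at_z('top',f(*px),z);print(n,w.round(1),J(w))
for a,b,c in [((0,0,50),0,0)]: pass
# depth-based points
p,d=cv2.imread('pics/top0.png'),np.load('pics/topd0.npy')
c=viewer.get_calibration('top');T=np.array(c['T'])
hsv=cv2.cvtColor(p,cv2.COLOR_BGR2HSV)
m=(hsv[...,0]<14)&(hsv[...,1]>200)&(hsv[...,2]>180);m[:, :280]=0;m[:,315:]=0;m[:215]=0;m[250:]=0
P=[]
for y,x in zip(*np.nonzero(m)):
    q=T@np.r_[ray(c,(x,y))*d[y,x],1];P.append(q[:3])
P=np.array(P);t=P[P[:,2]>92];print(len(P),len(t),t.mean(0),t.min(0),t.max(0),J(t.mean(0)))
np.savez('jig.npz',o=o,yaw=yaw)
E
```

```text
fl [770.9 328.4]
fr [831.1  15.5]
nr [533.7 -41.9]
nl [471.9 268.6]
303.8854055927541 317.6114192373467 0.19403952115294829 0.19325515102795426
yaw 0.19364733609045126 o [651.87083041 142.65642492]
stud [687.8 150.5  66. ] [36.7  0.8]
griptop [550.4  37.7 102. ] [-119.8  -83.5]
fence r far [674.2  68.1  36. ] [  7.6 -77.4]
fence l far [647.2 208.7  36. ] [ 8.2 65.7]
hook toe tip [690.5  88.4  50. ] [ 27.4 -60.7]
hook corner [699.3  64.2  50. ] [ 31.5 -86.1]
tmpl nr [670.8  74.3  33. ] [  5.4 -70.7]
tmpl nl [651.  197.7  33. ] [ 9.8 54.2]
tmpl fl [764.4 220.5  33. ] [125.4  54.8]
tmpl fr [788.5  92.6  33. ] [124.5 -75.4]
10 10 [546.49649477  42.187257   100.21604418] [532.87422622  28.14432249  95.06099229] [562.68471994  52.08281611 103.37688951] [-122.7  -78.3]
```

```bash
cat >> h.py <<'E'
_j=np.load('jig.npz');YAW=float(_j['yaw']);O=_j['o']
Rj=np.array([[np.cos(YAW),-np.sin(YAW)],[np.sin(YAW),np.cos(YAW)]])
def ortho(name,img,z,x0,x1,y0,y1,s):
    # rows: x from x1 (top) to x0 ; cols: y from y1 (left) to y0
    xs=np.arange(x1,x0,-1/s);ys=np.arange(y1,y0,-1/s)
    X,Y=np.meshgrid(xs,ys,indexing='ij')
    W=O+np.stack([X,Y],-1)@Rj.T
    c=viewer.get_calibration(name);Ti=np.linalg.inv(np.array(c['T']))
    q=np.concatenate([W,np.full(X.shape+(1,),z)],-1)@Ti[:3,:3].T+Ti[:3,3]
    u=q[...,0]/q[...,2];v=q[...,1]/q[...,2];f=1+c['k1']*(u*u+v*v)
    return cv2.remap(img,(c['fx']*u*f+c['cx']).astype(np.float32),(c['fy']*v*f+c['cy']).astype(np.float32),cv2.INTER_CUBIC)
def grid(im,x0,x1,y0,y1,s,step=10):
    im=im.copy()
    for x in range(int(np.ceil(x0/step)*step),int(x1),step):
        r=int((x1-x)*s);cv2.line(im,(0,r),(6,r),(255,0,255),1)
        if x%20==0: cv2.putText(im,str(x),(8,r+4),0,.4,(255,0,255),1); im[r,::4]=(255,0,255)
    for y in range(int(np.ceil(y0/step)*step),int(y1),step):
        k=int((y1-y)*s);cv2.line(im,(k,0),(k,6),(255,0,255),1)
        if y%20==0: cv2.putText(im,str(y),(k-8,16),0,.4,(255,0,255),1); im[::4,k]=(255,0,255)
    return im
E
python3 - <<'E'
from h import *
for n in('top','scene'):
    im=cv2.imread(f'pics/{n}0.png')
    a=(-10,70,-100,80,4.4);cv2.imwrite(f'pics/o_{n}_33.png',grid(ortho(n,im,36,*a),*a))
    a=(-145,-95,-110,-40,8);g=grid(ortho(n,im,102,*a),*a);cv2.imwrite(f'pics/o_{n}_102.png',g)
E
cd pics; python3 -c "
import cv2,numpy as np
for k in('33','102'):
    cv2.imwrite(f'o{k}.png',np.vstack([cv2.imread(f'o_{n}_{k}.png')[:300] if k=='33' else cv2.resize(cv2.imread(f'o_{n}_{k}.png'),None,fx=.74,fy=.74) for n in('top','scene')])[:600])"
```

```text
Traceback (most recent call last):
  File "h.py", line 32, in grid
    if y%20==0: cv2.putText(im,str(y),(k-8,16),0,.4,(255,0,255),1); im[::4,k]=(255,0,255)
                                                                    ~~^^^^^^^
IndexError: index 792 is out of bounds for axis 1 with size 792
[ WARN:0@0.024] global loadsave.cpp:275 findDecoder imread_('o_top_33.png'): can't open/read file: check file path/integrity
Traceback (most recent call last):
TypeError: 'NoneType' object is not subscriptable
```

```bash
sed -i 's/im\[::4,k\]=/im[::4,min(k,im.shape[1]-1)]=/; s/im\[r,::4\]=/im[min(r,im.shape[0]-1),::4]=/' h.py
python3 - <<'E'
from h import *
for n in('top','scene'):
    im=cv2.imread(f'pics/{n}0.png')
    a=(-10,70,-100,80,4.4);cv2.imwrite(f'pics/o_{n}_33.png',grid(ortho(n,im,36,*a),*a))
    a=(-145,-95,-110,-40,8);g=grid(ortho(n,im,102,*a),*a);cv2.imwrite(f'pics/o_{n}_102.png',g)
E
cd pics; python3 -c "
import cv2,numpy as np
for k in('33','102'):
    cv2.imwrite(f'o{k}.png',np.vstack([cv2.imread(f'o_{n}_{k}.png')[:300] if k=='33' else cv2.resize(cv2.imread(f'o_{n}_{k}.png'),None,fx=.74,fy=.74) for n in('top','scene')])[:600])"
```

```text
(no output)
```

View pics/o_top_33.png

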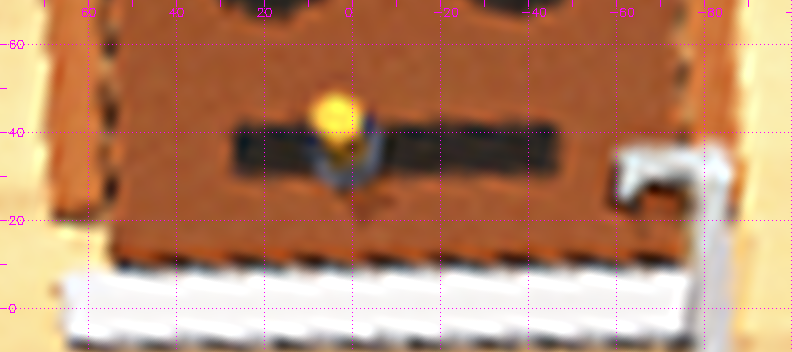

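View pics/o102.png

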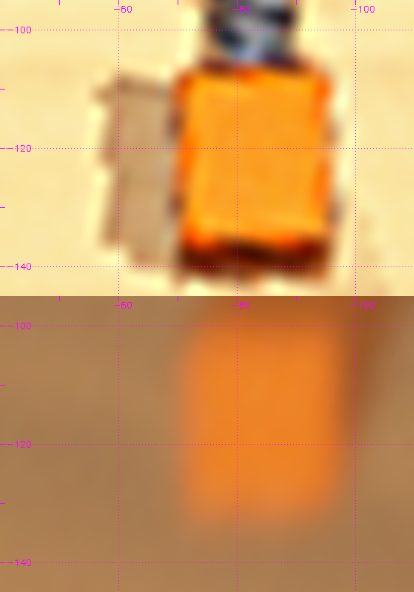

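```bash
cat > tgt.py <<'E'
from h import *
import sys
s=env.state();x,y,z=s['eef_pos'];yaw=s['tcp_rot'][2]
t=O+Rj@np.array([float(sys.argv[1]),float(sys.argv[2])]);d=t-[x,y]
print('t',round(s['t'],2),'world target',t.round(1),'tool dx,dy(cm) at yaw',round(yaw,4),(d@[np.cos(yaw),np.sin(yaw)]/10).round(3),(d@[np.sin(yaw),-np.cos(yaw)]/10).round(3),'z',z)
E
python3 -m inch '{"hand":[1,1],"delta_pos":[[0,0,0],[0,0,0]],"turn":[0.105,0.1]}'; python3 tgt.py -120 -83.5
```

```text
t: 1.1
eef_pos: [242.7, -576.0, 292.3]
tcp_rot: [3.141, -0.0, 0.19]
ft_force: [-0.1, -0.3, -0.6]
opening: 1.001
t 1.1 world target [550.2  37.6] tool dx,dy(cm) at yaw 0.1897 41.767 -54.46 z 292.29343645902105
```

```bash

python3 -m inch '{"hand":[1,1,1,1,1,1,1,1,1,1,1,1,1,1,1,1,1,1],"delta_pos":[[1.2,-1.5,0],[2.4,-3.1,0],[2.4,-3.1,0],[2.4,-3.1,0],[2.4,-3.1,0],[2.4,-3.1,0],[2.4,-3.1,0],[2.4,-3.1,0],[2.4,-3.1,0],[2.4,-3.1,0],[2.4,-3.1,0],[2.4,-3.1,0],[2.4,-3.1,0],[2.4,-3.1,0],[2.4,-3.1,0],[2.4,-3.1,0],[2.4,-3.1,0],[1.2,-1.5,0]],"turn":[0,0,0,0,0,0,0,0,0,0,0,0,0,0,0,0,0,0]}'; python3 tgt.py -120 -83.5
```

```text
t: 2.9
eef_pos: [542.6, 21.3, 292.3]
tcp_rot: [-3.142, -0.001, 0.196]
ft_force: [0.0, -0.0, 0.2]
opening: 1.001
t 2.9 world target [550.2  37.6] tool dx,dy(cm) at yaw 0.1956 1.057 -1.455 z 292.2603567449523
```

```bash

python3 -m inch '{"hand":[1,1,1,1,1],"delta_pos":[[0.6,-0.85,2],[0.6,-0.85,3],[0,0,2.5],[0,0,1.5],[0,0,0]],"turn":[0,0,0,0,0]}'; python3 tgt.py -120 -83.5
python3 - <<'E'
from h import *
for n in('top','scene'):
    p,d=viewer.read_camera(n);cv2.imwrite(f'pics/{n}1.png',p)
a=cv2.imread('pics/top1.png')[130:290,170:390];b=cv2.imread('pics/scene1.png')[180:340,230:450]
cv2.imwrite('pics/c1.png',cv2.resize(np.hstack([a,b]),None,fx=1.8,fy=1.8))
E
```

```text
t: 3.4
eef_pos: [549.7, 37.9, 200.5]
tcp_rot: [-3.141, 0.003, 0.194]
ft_force: [-0.0, -0.1, 0.4]
opening: 0.999
t 3.4 world target [550.2  37.6] tool dx,dy(cm) at yaw 0.194 0.043 0.033 z 200.46547684180507
```

View pics/c1.png

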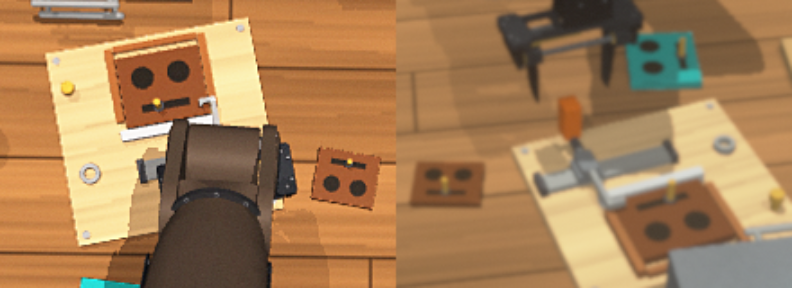

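The gripper hovers over the orange grip (scene crop ~(570,115)), with a finger on each side. I'm descending now.

```bash

python3 -m inch '{"hand":[1,1,1,1],"delta_pos":[[0,0,2],[0,0,2.4],[0,0,1.4],[0,0,0]],"turn":[0,0,0,0]}'; 
python3 -m inch '{"hand":[0.6,0.45,0.4,0.36,0.33],"delta_pos":[[0,0,0],[0,0,0],[0,0,0],[0,0,0],[0,0,0]],"turn":[0,0,0,0,0]}'
```

```text
t: 3.9
eef_pos: [550.2, 37.6, 143.9]
tcp_rot: [-3.141, 0.001, 0.194]
ft_force: [-0.4, 0.5, 0.9]
opening: 0.999
t: 4.4
eef_pos: [550.4, 37.7, 144.6]
tcp_rot: [3.141, -0.001, 0.194]
ft_force: [0.1, 0.7, -0.8]
opening: 0.635
```

```bash

python3 -m inch '{"hand":[0.25,0.15,0,0,0,0],"delta_pos":[[0,0,0],[0,0,0],[0,0,0],[0,0,0],[0,0,0],[0,0,0]],"turn":[0,0,0,0,0,0]}'
```

```text
t: 5.0
eef_pos: [550.3, 37.7, 144.2]
tcp_rot: [3.141, 0.0, 0.194]
ft_force: [0.4, -0.7, -0.2]
opening: 0.27
```

```bash
cat > jf.py <<'E'
from h import *
s=env.state();d=s['eef_pos'][:2]-np.array([550.3,37.7]);f=s['ft_force'][:2]
print('t',round(s['t'],2),'jig d',(Rj.T@d).round(2),'jig force on tool',(Rj.T@f).round(2),'fz',s['ft_force'][2].round(2),'yaw',s['tcp_rot'][2].round(4),'open',round(s['opening'],4))
E
python3 -m inch '{"hand":[0,0,0,0,0],"delta_pos":[[0.2,0,0],[0.3,0,0],[0.3,0,0],[0.2,0,0],[0,0,0]],"turn":[0,0,0,0,0]}'; python3 jf.py
```

```text
t: 5.5
eef_pos: [559.2, 39.6, 144.2]
tcp_rot: [-3.141, 0.003, 0.194]
ft_force: [-8.3, -2.0, 6.2]
opening: 0.273
t 5.5 jig d [9.05 0.14] jig force on tool [-8.49 -0.34] fz 6.16 yaw 0.1943 open 0.2727
```

```bash

python3 -m inch '{"hand":[0,0,0,0,0,0,0],"delta_pos":[[0.3,0,0],[0.4,0,0],[0.4,0,0],[0.3,0,0],[0.2,0,0],[0,0,0],[0,0,0]],"turn":[0,0,0,0,0,0,0]}'; python3 jf.py
```

```text
t: 6.2
eef_pos: [574.0, 42.6, 144.2]
tcp_rot: [-3.141, 0.005, 0.194]
ft_force: [-12.4, -3.2, 8.9]
opening: 0.27
t 6.2 jig d [24.19  0.23] jig force on tool [-12.82  -0.72] fz 8.89 yaw 0.1943 open 0.2697
```

```bash

python3 -m inch '{"hand":[0,0,0],"delta_pos":[[0.2,0,0],[0.1,0,0],[0,0,0]],"turn":[0,0,0]}'; python3 jf.py
python3 - <<'E'
from h import *
for n in('top','scene'):
    p,d=viewer.read_camera(n);cv2.imwrite(f'pics/{n}2.png',p)
a=cv2.imread('pics/top2.png')[145:235,215:325];b=cv2.imread('pics/scene2.png')[245:335,320:430]
cv2.imwrite('pics/c2.png',cv2.resize(np.hstack([a,b]),None,fx=3.6,fy=3.6,interpolation=cv2.INTER_CUBIC))
E
python3 jf.py
```

```text
t: 6.5
eef_pos: [576.8, 43.2, 144.2]
tcp_rot: [-3.141, 0.005, 0.194]
ft_force: [-13.1, -3.7, 9.8]
opening: 0.272
t 6.5 jig d [27.09  0.27] jig force on tool [-13.53  -1.11] fz 9.77 yaw 0.1944 open 0.2724
t 6.6 jig d [27.03  0.25] jig force on tool [-14.22  -0.4 ] fz 9.81 yaw 0.1943 open 0.2773
```

View pics/c2.png

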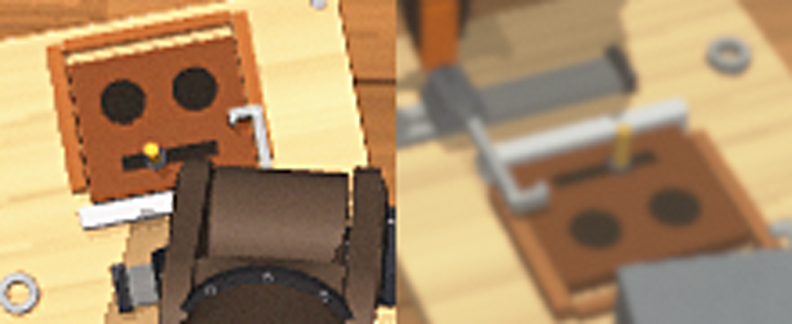

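The hook now reaches past the stud: in the top crop the barb is at ~(232,118) and the stud at ~(150,152). I'm sliding left.

```bash

python3 -m inch '{"hand":[0,0,0,0,0,0,0,0,0,0,0,0],"delta_pos":[[0,-0.2,0],[0,-0.5,0],[0,-0.7,0],[0,-0.7,0],[0,-0.7,0],[0,-0.7,0],[0,-0.7,0],[0,-0.4,0],[0,-0.3,0],[0,-0.1,0],[0,0,0],[0,0,0]],"turn":[0,0,0,0,0,0,0,0,0,0,0,0]}'; python3 jf.py
python3 - <<'E'
from h import *
for n in('top','scene'):
    p,d=viewer.read_camera(n);cv2.imwrite(f'pics/{n}3.png',p)
a=cv2.imread('pics/top3.png')[145:235,215:325];b=cv2.imread('pics/scene3.png')[245:335,320:430]
cv2.imwrite('pics/c3.png',cv2.resize(np.hstack([a,b]),None,fx=3.6,fy=3.6,interpolation=cv2.INTER_CUBIC))
E
python3 jf.py
```

```text
t: 7.8
eef_pos: [567.0, 92.4, 144.2]
tcp_rot: [-3.141, 0.006, 0.194]
ft_force: [-13.8, -1.1, 10.0]
opening: 0.272
t 7.8 jig d [26.9  50.43] jig force on tool [-13.77   1.55] fz 10.02 yaw 0.1944 open 0.2722
t 7.9 jig d [26.89 50.44] jig force on tool [-13.86   1.48] fz 10.29 yaw 0.1944 open 0.271
```

View pics/c3.png

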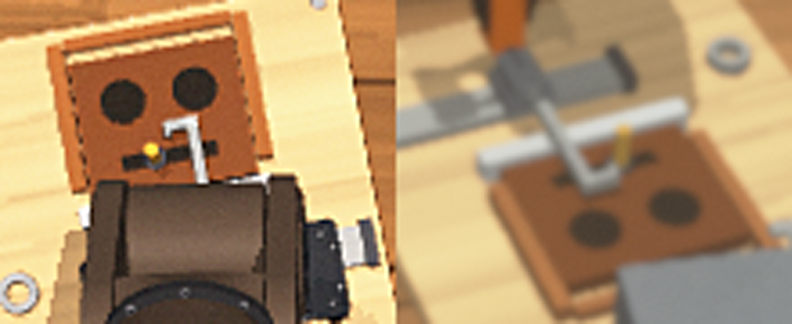

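```bash

python3 -m inch '{"hand":[0,0,0,0,0,0,0,0],"delta_pos":[[0,-0.2,0],[0,-0.3,0],[0,-0.3,0],[0,-0.3,0],[0,-0.3,0],[0,-0.2,0],[0,-0.1,0],[0,0,0]],"turn":[0,0,0,0,0,0,0,0]}'; python3 jf.py
```

```text
t: 8.7
eef_pos: [563.7, 109.0, 144.2]
tcp_rot: [-3.141, 0.006, 0.194]
ft_force: [-14.0, -2.2, 9.5]
opening: 0.271
t 8.7 jig d [26.88 67.38] jig force on tool [-14.12   0.49] fz 9.53 yaw 0.1944 open 0.2714
```

```bash

python3 -m inch '{"hand":[0,0,0,0],"delta_pos":[[0,-0.05,0],[0,-0.05,0],[0,-0.05,0],[0,-0.05,0]],"turn":[0,0,0,0]}' >/dev/null; python3 jf.py
python3 -m inch '{"hand":[0,0],"delta_pos":[[0,-0.05,0],[0,-0.05,0]],"turn":[0,0]}' >/dev/null; python3 jf.py
python3 -m inch '{"hand":[0,0],"delta_pos":[[0,-0.05,0],[0,-0.05,0]],"turn":[0,0]}' >/dev/null; python3 jf.py
```

```text
t 9.1 jig d [26.91 69.21] jig force on tool [-14.66  -1.  ] fz 9.71 yaw 0.1944 open 0.2716
t 9.3 jig d [26.92 70.2 ] jig force on tool [-13.48  -0.75] fz 9.69 yaw 0.1943 open 0.268
t 9.5 jig d [26.9  71.18] jig force on tool [-14.66  -1.3 ] fz 10.18 yaw 0.1943 open 0.2712
```

```bash

python3 -m inch '{"hand":[0,0],"delta_pos":[[0,-0.05,0],[0,-0.05,0]],"turn":[0,0]}' >/dev/null; python3 jf.py
python3 -c "
from h import *
p,d=viewer.read_camera('top');cv2.imwrite('pics/t4.png',cv2.resize(p[145:235,215:325],None,fx=6,fy=6,interpolation=cv2.INTER_CUBIC))"
```

```text
t 9.7 jig d [26.9  72.19] jig force on tool [-14.4   -1.94] fz 10.49 yaw 0.1944 open 0.2719
```

View pics/t4.png

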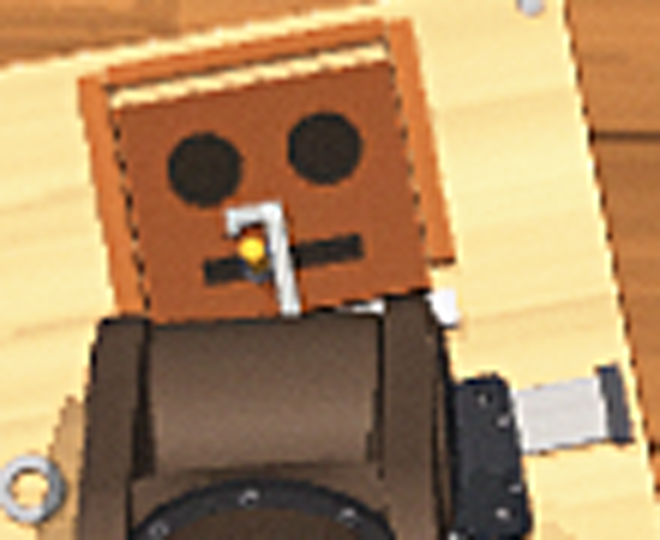

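The stud (252,250) is inside the throat, a few mm left of the arm's edge (~275). I'm feeling on.

```bash

for i in 1; do python3 -m inch '{"hand":[0,0],"delta_pos":[[0,-0.05,0],[0,-0.05,0]],"turn":[0,0]}' >/dev/null; python3 jf.py
python3 -m inch '{"hand":[0,0],"delta_pos":[[0,-0.05,0],[0,0,0]],"turn":[0,0]}' >/dev/null; python3 jf.py; done
```

```text
t 9.95 jig d [26.89 73.19] jig force on tool [-14.65  -0.67] fz 9.41 yaw 0.1943 open 0.2724
t 10.15 jig d [26.88 73.75] jig force on tool [-14.36  -0.41] fz 9.59 yaw 0.1944 open 0.2715
```

```bash
python3 -m inch '{"hand":[0,0],"delta_pos":[[0,-0.05,0],[0,0,0]],"turn":[0,0]}' >/dev/null; python3 jf.py
```

```text
t 10.35 jig d [26.88 74.23] jig force on tool [-14.17  -0.36] fz 10.05 yaw 0.1943 open 0.2706
```

```bash
python3 -m inch '{"hand":[0,0],"delta_pos":[[0,-0.05,0],[0,0,0]],"turn":[0,0]}' >/dev/null; python3 jf.py
```

```text
t 10.55 jig d [26.91 74.71] jig force on tool [-14.65  -0.62] fz 10.2 yaw 0.1943 open 0.27
```

```bash
python3 -m inch '{"hand":[0,0],"delta_pos":[[0,-0.05,0],[0,0,0]],"turn":[0,0]}' >/dev/null; python3 jf.py
```

```text
t 10.75 jig d [26.9  74.98] jig force on tool [-13.52  -2.76] fz 10.3 yaw 0.1943 open 0.2711
```

```bash
python3 -m inch '{"hand":[0,0],"delta_pos":[[0,-0.05,0],[0,0,0]],"turn":[0,0]}' >/dev/null; python3 jf.py
```

```text
t 10.95 jig d [26.94 75.38] jig force on tool [-13.23  -3.91] fz 8.74 yaw 0.1943 open 0.2729
```

```bash
python3 -m inch '{"hand":[0,0],"delta_pos":[[0,-0.05,0],[0,0,0]],"turn":[0,0]}' >/dev/null; python3 jf.py
```

```text
t 11.15 jig d [26.95 75.85] jig force on tool [-14.01  -3.69] fz 9.88 yaw 0.1944 open 0.2697
```

Arm contact is felt at about 75 mm (lateral force steps from about -0.5 to -3.9 N). I'm backing off slightly, then letting the spring draw the hook back under control.

```bash
python3 -m inch '{"hand":[0,0,0],"delta_pos":[[0,0.05,0],[0,0.05,0],[0,0,0]],"turn":[0,0,0]}' >/dev/null; python3 jf.py
python3 -m inch '{"hand":[0,0,0,0,0,0],"delta_pos":[[-0.1,0,0],[-0.2,0,0],[-0.2,0,0],[-0.2,0,0],[-0.1,0,0],[0,0,0]],"turn":[0,0,0,0,0,0]}' >/dev/null; python3 jf.py
```

```text
t 11.45 jig d [26.88 75.27] jig force on tool [-14.22  -0.07] fz 9.76 yaw 0.1943 open 0.2731
t 12.05 jig d [19.11 75.23] jig force on tool [-11.81   0.05] fz 8.4 yaw 0.1943 open 0.2706
```

```bash
python3 -m inch '{"hand":[0,0,0,0],"delta_pos":[[-0.05,0,0],[-0.05,0,0],[-0.05,0,0],[0,0,0]],"turn":[0,0,0,0]}' >/dev/null; python3 jf.py
```

```text
t 12.45 jig d [17.74 75.25] jig force on tool [-10.15  -0.72] fz 8.9 yaw 0.1944 open 0.27
```

```bash
python3 -m inch '{"hand":[0,0,0],"delta_pos":[[-0.05,0,0],[-0.05,0,0],[0,0,0]],"turn":[0,0,0]}' >/dev/null; python3 jf.py
```

```text
t 12.75 jig d [16.8  75.24] jig force on tool [-11.43  -1.39] fz 8.21 yaw 0.1944 open 0.2741
```

```bash
python3 -m inch '{"hand":[0,0,0],"delta_pos":[[-0.05,0,0],[-0.05,0,0],[0,0,0]],"turn":[0,0,0]}' >/dev/null; python3 jf.py
```

```text
t 13.05 jig d [15.83 75.22] jig force on tool [-10.66  -0.9 ] fz 8.05 yaw 0.1943 open 0.2731
```

```bash
python3 -m inch '{"hand":[0,0,0],"delta_pos":[[-0.05,0,0],[0,0,0],[0,0,0]],"turn":[0,0,0]}' >/dev/null; python3 jf.py
python3 -c "
from h import *
p,d=viewer.read_camera('top');cv2.imwrite('pics/t5.png',cv2.resize(p[145:235,215:325],None,fx=6,fy=6,interpolation=cv2.INTER_CUBIC))"
```

```text
t 13.35 jig d [15.39 75.22] jig force on tool [-10.33  -0.58] fz 7.83 yaw 0.1944 open 0.2696
```

View pics/t5.png

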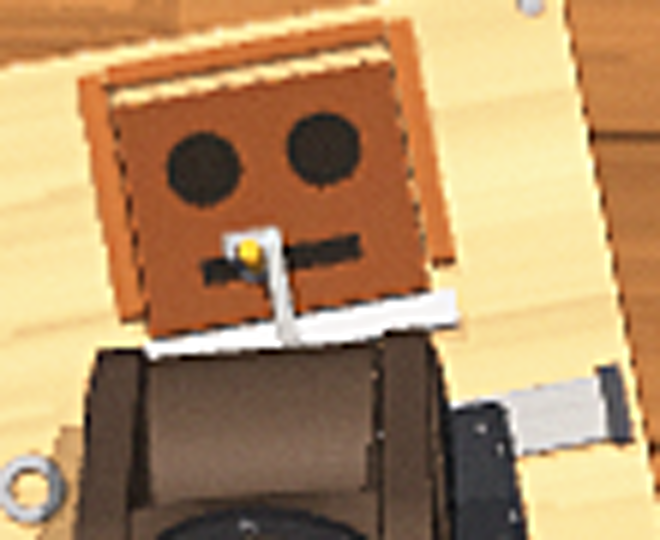

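```bash
python3 -m inch '{"hand":[0,0],"delta_pos":[[-0.05,0,0],[0,0,0]],"turn":[0,0]}' >/dev/null; python3 jf.py
```

```text
t 13.6 jig d [15.08 75.21] jig force on tool [-9.38  0.09] fz 7.15 yaw 0.1943 open 0.2763
```

```bash
python3 -m inch '{"hand":[0,0],"delta_pos":[[-0.05,0,0],[0,0,0]],"turn":[0,0]}' >/dev/null; python3 jf.py
```

```text
t 13.8 jig d [14.85 75.21] jig force on tool [-7.44 -0.09] fz 5.43 yaw 0.1943 open 0.2753
```

```bash
python3 -m inch '{"hand":[0,0],"delta_pos":[[-0.05,0,0],[0,0,0]],"turn":[0,0]}' >/dev/null; python3 jf.py
```

```text
t 14.0 jig d [14.41 75.21] jig force on tool [-7.74  0.29] fz 5.13 yaw 0.1943 open 0.2689
```

```bash
python3 -m inch '{"hand":[0,0],"delta_pos":[[-0.05,0,0],[0,0,0]],"turn":[0,0]}' >/dev/null; python3 jf.py
```

```text
t 14.2 jig d [13.91 75.22] jig force on tool [-6.48 -0.  ] fz 5.06 yaw 0.1943 open 0.275
```

```bash
python3 -m inch '{"hand":[0,0],"delta_pos":[[-0.05,0,0],[0,0,0]],"turn":[0,0]}' >/dev/null; python3 jf.py
```

```text
t 14.4 jig d [13.43 75.22] jig force on tool [-7.22 -1.23] fz 4.1 yaw 0.1943 open 0.2778
```

```bash
python3 -m inch '{"hand":[0,0],"delta_pos":[[-0.05,0,0],[0,0,0]],"turn":[0,0]}' >/dev/null; python3 jf.py
```

```text
t 14.6 jig d [12.95 75.22] jig force on tool [-6.54 -0.49] fz 4.51 yaw 0.1943 open 0.271
```

```bash
python3 -m inch '{"hand":[0,0],"delta_pos":[[-0.05,0,0],[0,0,0]],"turn":[0,0]}' >/dev/null; python3 jf.py
```

```text
t 14.8 jig d [12.47 75.2 ] jig force on tool [-6.78  0.51] fz 4.94 yaw 0.1943 open 0.2714
```

```bash
python3 -m inch '{"hand":[0,0],"delta_pos":[[-0.05,0,0],[0,0,0]],"turn":[0,0]}' >/dev/null; python3 jf.py
```

```text
t 15.0 jig d [11.97 75.2 ] jig force on tool [-7.13 -0.37] fz 5.14 yaw 0.1943 open 0.2737
```

```bash
python3 -m inch '{"hand":[0,0],"delta_pos":[[-0.05,0,0],[0,0,0]],"turn":[0,0]}' >/dev/null; python3 jf.py
```

```text
t 15.2 jig d [11.66 75.19] jig force on tool [-4.65  0.04] fz 4.14 yaw 0.1942 open 0.2715
```

```bash
python3 -m inch '{"hand":[0,0],"delta_pos":[[-0.05,0,0],[0,0,0]],"turn":[0,0]}' >/dev/null; python3 jf.py
```

```text
t 15.4 jig d [11.48 75.14] jig force on tool [-6.03  0.62] fz 3.93 yaw 0.1941 open 0.2707
```

```bash
python3 -m inch '{"hand":[0,0],"delta_pos":[[-0.05,0,0],[0,0,0]],"turn":[0,0]}' >/dev/null; python3 jf.py
```

```text
t 15.6 jig d [11.36 75.1 ] jig force on tool [-4.15  0.24] fz 4.23 yaw 0.1939 open 0.2704
```

```bash
python3 -m inch '{"hand":[0,0],"delta_pos":[[-0.05,0,0],[0,0,0]],"turn":[0,0]}' >/dev/null; python3 jf.py
```

```text
t 15.8 jig d [11.19 75.1 ] jig force on tool [-1.11  0.52] fz 1.3 yaw 0.1938 open 0.275
```

```bash
python3 -m inch '{"hand":[0,0],"delta_pos":[[-0.05,0,0],[0,0,0]],"turn":[0,0]}' >/dev/null; python3 jf.py
```

```text
t 16.0 jig d [10.98 75.05] jig force on tool [1.97 0.91] fz -2.02 yaw 0.1938 open 0.2744
```

```bash
python3 -c "
from h import *
for n in('top','scene'):
    p,d=viewer.read_camera(n);cv2.imwrite(f'pics/{n}6.png',p)
a=cv2.imread('pics/top6.png')[145:235,215:325];b=cv2.imread('pics/scene6.png')[245:335,320:430]
cv2.imwrite('pics/c6.png',cv2.resize(np.hstack([a,b]),None,fx=3.6,fy=3.6,interpolation=cv2.INTER_CUBIC))"; python3 jf.py
```

```text
t 16.1 jig d [10.93 75.05] jig force on tool [3.67 1.32] fz -2.32 yaw 0.1937 open 0.2708
```

View pics/c6.png

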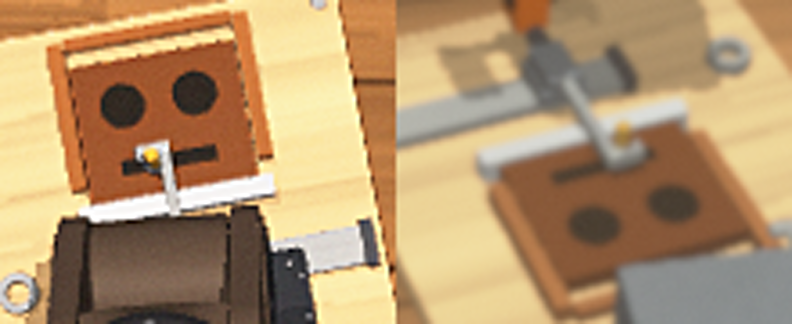

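The stud is seated in the throat (top crop (152,155)) and the template meets the fence, with no gap visible. I'm easing the hand's pull back to about zero, then letting go.

```bash
python3 -m inch '{"hand":[0,0,0],"delta_pos":[[0.05,0,0],[0,0,0],[0,0,0]],"turn":[0,0,0]}' >/dev/null; python3 jf.py
```

```text
t 16.4 jig d [11.03 75.06] jig force on tool [2.35 0.77] fz -2.28 yaw 0.1937 open 0.2702
```

```bash
python3 -m inch '{"hand":[0,0,0],"delta_pos":[[0.03,0,0],[0,0,0],[0,0,0]],"turn":[0,0,0]}' >/dev/null; python3 jf.py;
```

```text
t 16.7 jig d [11.16 75.04] jig force on tool [0.85 1.65] fz 0.34 yaw 0.1938 open 0.2703
```

```bash
python3 -m inch '{"hand":[0.35,0.4,0.5,0.5],"delta_pos":[[0,0,0],[0,0,0],[0,0,0],[0,0,0]],"turn":[0,0,0,0]}' >/dev/null; python3 jf.py;
```

```text
t 17.1 jig d [11.28 75.  ] jig force on tool [0.35 0.45] fz -0.37 yaw 0.1936 open 0.4863
```

```bash
python3 -m inch '{"hand":[0.6,0.7,0.7,0.7,0.7,0.7,0.7,0.7,0.7],"delta_pos":[[0,0,0],[0,0,0],[0,0,-1],[0,0,-2],[0,0,-3],[0,0,-3],[0,0,-3],[0,0,-1],[0,0,0]],"turn":[0,0,0,0,0,0,0,0,0]}'; python3 jf.py
```

```text
t: 18.0
eef_pos: [547.1, 113.6, 275.6]
tcp_rot: [3.141, -0.003, 0.194]
ft_force: [-0.3, 0.1, -0.6]
opening: 0.698
t 18.0 jig d [11.44 75.08] jig force on tool [-0.25  0.13] fz -0.58 yaw 0.1938 open 0.6983
```

```bash
python3 -m inch '{"hand":[0.7,0.7,0.7,0.7,0.7,0.7,0.7,0.7,0.7],"delta_pos":[[0,2,-1],[0,3,0],[0,3,0],[0,3,0],[0,3,0],[0,3,0],[0,2,0],[0,1,0],[0,0,0]],"turn":[0,0,0,0,0,0,0,0,0]}'; python3 -c "
from h import *
for n in('top','scene'):
    p,d=viewer.read_camera(n);cv2.imwrite(f'pics/{n}7.png',p)
a=cv2.imread('pics/top7.png');b=cv2.imread('pics/scene7.png')[245:335,320:430]
cv2.imwrite('pics/c7.png',cv2.resize(np.hstack([a[145:235,215:325],b]),None,fx=3.6,fy=3.6,interpolation=cv2.INTER_CUBIC))
g=(-10,70,-100,80,4.4)
cv2.imwrite('pics/o7.png',grid(ortho('top',a,36,*g),*g))
g=(-145,-85,-60,30,8);cv2.imwrite('pics/o7g.png',grid(ortho('top',a,102,*g),*g))"
```

```text
t: 18.9
eef_pos: [585.3, -83.5, 283.0]
tcp_rot: [-3.141, 0.002, 0.192]
ft_force: [-0.1, 0.7, -0.4]
opening: 0.699
```

View pics/c7.png

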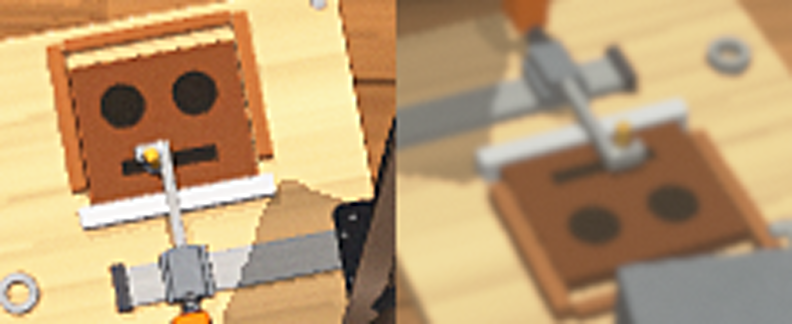

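View pics/o7.png

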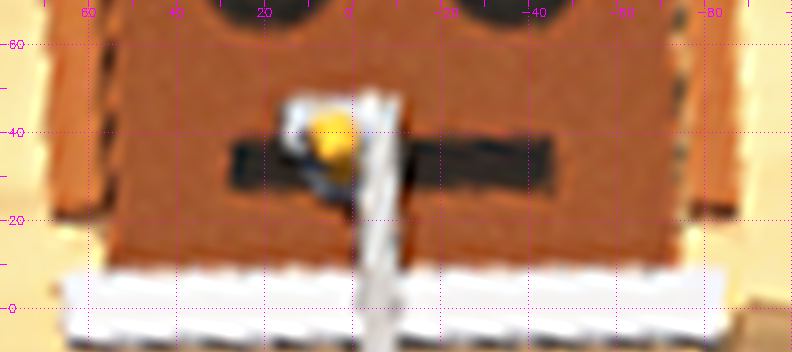

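View pics/o7g.png

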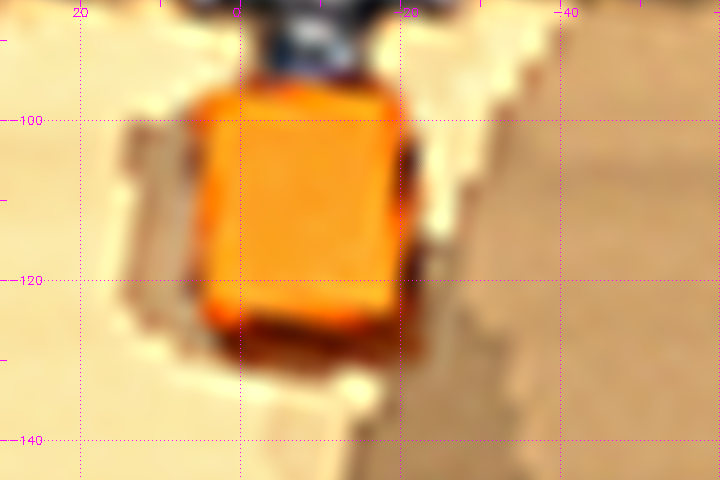

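Everything checks: the stud is on the seat inside the throat (~(152,155) in the top crop), and the dark gap at the fence is gone. The grip sits about 11–12 mm forward of rest, so the seat is holding the stud, not the barb's tip. Handing in.

```bash
python3 -c "
from h import *
print(ticket.job_done())"
```

```text
the job is handed in; nothing more can be done
None
```

The template is clamped and I handed the job in at about 19 s, inside the 53 s limit; the hand-in gave no verdict.

**What I did:**
- **Press:** I pinched the orange grip and pressed the plunger to about 27 mm, short of its 30 mm stop.
- **Slide and feel:** I slid left about 75 mm until the arm touched the stud, at about 4 N sideways, then backed off slightly.
- **Draw back:** I let the spring draw the hook back in steps of about 0.5 mm, still holding the grip. It caught the stud at about 15 mm and pulled the template to the fence. I brought the hand's force to about zero before letting go and moving clear.

**Last checks:**
- **Hook:** The pictures show the stud seated in the throat.
- **Fence:** The dark gap between template and fence is gone.
- **Plunger:** It reads about 11–12 mm by the grip in the top picture and about 11.3 mm by the arm's position. The expected value is 12 mm, or 16 mm if only the barb's tip had caught; I put the small difference down to arm give and camera error.
- **Bystanders:** The spare pin and guide bush were not touched, nor anything else I could see.

**One overshoot:** Just before release the hand pulled back about 3.7 N too far. I estimate that put about 13 N on the stud, under the 20 N limit, and I eased it off.

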